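Stop the lab rocker and load its carrier, tall part last

TASK

The bench rocker is switched to forward: first set its springy three-position switch to the centre off position, without letting it click over into reverse, and let go. Then load the two blue nests on top of the stopped rocker: the pipette-tip box in the oblong nest first, and the tall bottle upright in the square nest last, each set down gently, not dropped, and let go. Leave the amber bottle, the specimen cup and the glove box alone.

Things in the scene. Friction and masses are not known exactly. Their poses are not given: they have to be found in the camera images.
- rocker: White rocker mixer, 290 x 255 x 218 mm, fixed. Origin: at bench level under its middle; x along its length, y across, z up. Its grey control panel with the red-handled switch is on its -y side and slopes: its normal n leans 40 degrees from vertical to -y, n = (0, -0.643, 0.766) in this frame. Aluminium top plate: x -145 to 145, y -85 to 115, top at z 177 mm. As a solid it includes the switch.
- rail (a point): Middle of the steel handrail over the switch, 16 mm thick, at (0, -125, 210) mm in the rocker's frame; it runs along x from -128 to +128 mm, then bends back to the top plate. It bars the switch from straight above: reach in from the -y side, outside and under the rail, with the tool tilted to about 40 degrees (along n).
- pivot (a point): Switch's pivot, at (0, -85, 55) mm in the rocker's frame, axes as the rocker's. The handle swings along the rocker's x about the axis (0, 0.766, 0.643) here: forward leans about 26 degrees to -x (green mark), off stands about along n (up to 5 degrees out of true), reverse leans 26 degrees to +x (orange mark). A rubber ball 34 mm in diameter surrounds this point.
- knob (a point): Middle of the switch's red grip, on the handle's axis, 75 mm from the pivot; z along the handle, away from the pivot. The grip is a round bar, diameter 20 mm, from 45 to 98 mm from the pivot, on a 10 mm steel stem. The stem is springy (1 Nm/rad): pushed, the handle bends ahead of the mechanism inside, and springs back to it when let go.
- toggle (a joint): Angle of the mechanism inside the switch, rad: 0 forward (start), 0.45 off, 0.90 reverse; it clicks into these. It leaves forward only at a push of 4 to 7 N at the knob, with the handle bent 0.05 to 0.25 rad PAST the centre (differs each time); at the click to off the push drops to under 3 N: stop there, let go. About 0.2 rad more clicks it into reverse.
- box_nest (a point): Middle of the inner floor of the oblong blue nest: (-70, 15, 180) mm in the rocker's frame. Inside 76 mm along the rocker's x by 116 mm along its y; its walls rise 14 mm above this floor and are 3 mm thick. Axes as the rocker's.
- bottle_nest (a point): Middle of the inner floor of the square blue nest: (55, 15, 180) mm in the rocker's frame. Inside 80 x 80 mm; its walls rise 14 mm above this floor and are 3 mm thick. Axes as the rocker's.
- tipbox: The pipette-tip box as a whole: origin in the middle of its underside, axes as its centre's.
- tipbox_center (a point): Centre of the closed pipette-tip box, 60 mm (its x) by 100 mm (its y) by 62 mm high, pale with an orange lid, about 0.16 kg; it stands on the bench, this point 31 mm above its underside. To lie in the nest its 100 mm side runs along the rocker's y (either way round).
- bottle: The tall white bottle as a whole: origin in the middle of its underside.
- bottle_center (a point): Centre of the tall white reagent bottle with a yellow band and a blue cap, 116 mm high, about 0.3 kg; the body is 62 mm in diameter up to 90 mm above its foot, the cap 40 mm. This point is on its axis, 58 mm above its underside; z is its axis.
- amber: Bystander: amber glass bottle, 60 mm in diameter, 150 mm high; origin under its foot.
- cup: Bystander: white specimen cup with blue lid, 64 mm in diameter, 69 mm high; origin under its foot.
- glovebox: Bystander: cardboard glove box, 90 x 160 x 70 mm high; origin under its middle, its 160 mm along its y.

How it is judged:
On the way, in this order (a step that is already met when the one before it is completed fails the run):
1. the switch rests in off (within 0.08 rad) and the fingers are off the rocker (value of joint toggle between 0.369 and 0.529 rad and contact force between the fingers and rocker below 0.1 N), for 0.4 s.
2. the tip box lies flat in the oblong nest, let go, before the bottle is in the square nest; the switch is still off (value of joint toggle between 0.369 and 0.529 rad and horizontal distance between tipbox_center and box_nest below 0.016 m and z of tipbox_center in the frame of rocker between 0.205 and 0.217 m and angle between tipbox_center's own z axis and vertical below 0.1 rad and angle between the x axis of tipbox_center and the x axis of rocker, either way round below 0.3 rad and contact force between the fingers and tipbox below 0.1 N and not (horizontal distance between bottle_center and bottle_nest below 0.016 m)), for 0.2 s.
3. the bottle stands upright in the square nest, with the tip box in its nest and the switch off (value of joint toggle between 0.369 and 0.529 rad and horizontal distance between tipbox_center and box_nest below 0.016 m and z of tipbox_center in the frame of rocker between 0.205 and 0.217 m and angle between each of tipbox_center, bottle_center's own z axis and vertical below 0.1 rad and angle between the x axis of tipbox_center and the x axis of rocker, either way round below 0.3 rad and horizontal distance between bottle_center and bottle_nest below 0.016 m and z of bottle_center in the frame of rocker between 0.232 and 0.244 m), for 0.2 s.
At the end, for the whole second after the job is handed in: Switch within 0.08 rad of off (0.45); tip box flat and square (0.3 rad) in the oblong nest, bottle upright (0.1 rad) in the square nest, each within 16 mm of its nest's middle and 6 mm in height of standing on its floor, let go and at rest (all of step 3 and linear speed of each of tipbox, bottle below 0.02 m/s); the robot touches nothing.
It fails at once if the switch clicks over towards reverse (value of joint toggle above 0.75 rad).
It fails at once if the tip box or the bottle is dropped on or rammed into the rocker (over 60 N) (contact force between any of tipbox, bottle and rocker above 60 N).
It fails at once if the tip box or the bottle is let go more than 15 mm above the floor of its nest ((horizontal distance between tipbox_center and box_nest below 0.04 m and z of tipbox_center in the frame of rocker above 0.226 m and contact force between the fingers and tipbox below 0.05 N) or (horizontal distance between bottle_center and bottle_nest below 0.04 m and z of bottle_center in the frame of rocker above 0.253 m and contact force between the fingers and bottle below 0.05 N)).
It fails at once if a bystander is shifted by more than 30 mm or tipped (distance of any of amber, cup, glovebox from where it was at the start of the episode above 0.03 m or angle between any of amber, cup, glovebox's own z axis and vertical above 0.3 rad).
It also fails if it takes over 64 s, if anything falls off the work surface, if the arm or the gripper's body presses on something with over 40 N, if the wrist force passes 120 N, or if a joint passes its speed limit or range.

ROBOT

A 6-joint arm with a two-finger parallel gripper is mounted at the origin on the work surface. World frame = base frame: x ahead of the robot, y to its left, z up, the work surface at z = 0. Lengths are in m, angles in rad, forces in N, time in s.
With the tool pointing down it reaches from about 0.375 to 0.9 m from the base axis. Payload 3.1 kg.
Tool frame: the origin (TCP) lies at the very end of the fingers, on their centre line; the grasp point (between the pads) lies 19 mm behind it; z points along the fingers, y is the line along which they close (so a half turn about z gives the same grasp; the last joint's range is limited). The gripper opens to 87 mm and grips with 3 to 60 N. Pads are 19 mm wide; open, the fingers measure 117 mm over their backs; the gripper's body (75 mm by 190 mm) begins 51 mm behind the grasp point.
Start: joints at [1.109, 0.527, 1.433, -0, 1.181, -0.178], TCP at [0.174, 0.6, 0.223] pointing down, gripper open.
Joint ranges: [-3.08, 3.08], [-0.75, 2.2], [0.22, 2.44], [-1.43, 4.57], [0, 2.65], [-2.85, 2.85]. Speed limits (rad/s): [2.79, 2.79, 3.14, 3.14, 3.14, 3.14].

INTERFACE

Orientations are given as a unit quaternion [x, y, z, w].
In Python, from rig import status, viewer, robot gives the robot as it stands.
- The arm moves only by the tool arm_command, never from a script. Its arguments are lists of equal length, an entry for each row: "delta_rot": the turn, a rotation vector about the tool's x, y, z in degrees, a list of three; "delta_pos": the shift along the tool's x, y, z in m, a list of three; "gripper": the closure, from -1 (fully open) to 1 (shut). In form: {"delta_rot": [[rx, ry, rz], ...], "delta_pos": [[dx, dy, dz], ...], "gripper": [gripper, ...]}. A call has 1 to 12 rows; each row is the pose to reach, as a shift and turn from the pose commanded when the call began, along the tool's axes at that moment; what a row does not reach only later rows make up. A row lasts 1/12 s, in which the tool goes at most 41.7 mm and 7.16 degrees, less where a joint would pass 70% of its speed; a pose out of reach is approached as far as the arm can. A call with a gripper value outside its range is refused whole. The fingers move at their own pace and stop on an object; "grip_force" is the grip in N (left out, the last holds). Time passes only in rows, so rows that repeat a pose let the fingers close. It gives the time, the measured TCP pose, the force, the opening and the grip force at its end, in the units of the state.
- status.get_obs(): the state, without advancing time (a new reading comes with each control period).
- viewer.camera(name): name is "scene" or "top" or "wrist"; returns a dict with "pixels" (400x640x3 uint8, blue, green, red), "fx", "fy", "cx", "cy" (pixels), "k1" (the pictures are not rectified: a ray, as slopes to the right and down, at radius r is drawn at 1 + k1 r^2 times it, then the intrinsics apply), "pose" (4x4, takes a point from camera to world coordinates); the wrist camera has in their place "mount" (4x4, takes a point from camera to tool coordinates, whose origin is the TCP and whose axes are the flange's). Camera axes: x right, y down, z forward; pixel columns grow to the right and rows downward; lengths in m; the calibration is good to about 2 mm. A picture is of the moment at which its call begins: read the wrist's pose just before it. There is no depth.
- robot.hand_in(): hands the job in; it is judged then, once.
The state is a dict: "time": time; "q": joint angles; "joint_velocities": joint speeds; "joint_torque": joint torques, N m; "position": TCP position; "tool_rot": TCP orientation; "ft_force": force on the tool from outside, world axes, zero at the start; "moment": the same for the moment, N m; "grip_width": finger opening in m; "grip_force": force on a finger pad.
Only numpy, scipy, OpenCV 4.12 (cv2) and the standard library are available. Lean on these libraries where they do the work, as an engineer would, in place of code of your own. Each camera call takes 0.05 s, during which the arm holds its last target. There are 200 camera calls.

## Working session

There is one attempt and no reset: what is moved stays moved. The work goes in short steps, Python scripts to look and compute and a tool call to move; the robot and the scene stay as the last step left them, time stands still between calls to the robot, and variables do not carry over. Pictures are saved under pics/ and viewed, at most 10 in all, crops included, and the job is handed in when it is done.

Besides the shell and the picture viewer there is one more tool, called after "Call:" as a command line: name --argument value ..., lists and objects as JSON in quotes. arm_command: Moves the arm, as the interface text tells. Its arguments: {"type":"object","properties":{"delta_rot":{"type":"array","items":{"type":"array","items":{"type":"number"}}},"delta_pos":{"type":"array","items":{"type":"array","items":{"type":"number"}}},"gripper":{"type":"array","items":{"type":"number"}},"grip_force":{"type":"number"}},"required":["delta_rot","delta_pos","gripper"]}

```bash
mkdir -p pics; python3 - <<'E'
from rig import status, viewer
import cv2, numpy as np
s=status.get_obs(); print({k:np.round(v,3) for k,v in s.items()})
for n in ("scene","top"):
    c=viewer.camera(n); cv2.imwrite(f"pics/{n}0.png",c["pixels"]); np.save(f"{n}0.npy",c,allow_pickle=True)
    print(n,{k:np.round(c[k],4).tolist() for k in c if k!="pixels"})
c=viewer.camera("wrist");print({k:np.round(c[k],4).tolist() for k in c if k!="pixels"})
E
```

```text
{'time': np.float64(0.0), 'q': array([ 1.11 ,  0.528,  1.434, -0.   ,  1.181, -0.178]), 'joint_velocities': array([ 0.001, -0.   , -0.   ,  0.001,  0.001,  0.001]), 'joint_torque': array([-1.0000e-03, -4.4005e+01, -1.7659e+01,  6.3000e-02,  5.8000e-02,
       -0.0000e+00]), 'position': array([0.174, 0.6  , 0.222]), 'tool_rot': array([ 0.141,  0.99 , -0.001, -0.   ]), 'ft_force': array([ 0.502,  0.263, -0.519]), 'moment': array([ 0.028,  0.008, -0.008]), 'grip_force': np.float64(0.0), 'grip_width': np.float64(0.087)}
scene {'fx': 444.9762, 'fy': 444.9762, 'cx': 323.1012, 'cy': 201.6551, 'k1': -0.1023, 'pose': [[-0.6755, 0.6374, -0.3707, 1.0184], [0.7373, 0.576, -0.3531, 0.4225], [-0.0115, -0.5119, -0.859, 1.2387], [0.0, 0.0, 0.0, 1.0]]}
top {'fx': 491.6882, 'fy': 491.6882, 'cx': 321.5182, 'cy': 201.3094, 'k1': -0.0405, 'pose': [[-0.01, -0.9927, 0.1201, 0.3883], [-0.9998, 0.0122, 0.0174, -0.0354], [-0.0187, -0.1199, -0.9926, 1.4668], [0.0, 0.0, 0.0, 1.0]]}
{'fx': 286.855, 'fy': 286.855, 'cx': 315.7115, 'cy': 198.6524, 'k1': 0.0133, 'mount': [[0.0016, -0.9666, -0.2564, 0.0696], [1.0, 0.0017, -0.0003, -0.0004], [0.0008, -0.2564, 0.9666, -0.1625], [0.0, 0.0, 0.0, 1.0]]}
```

View pics/scene0.png

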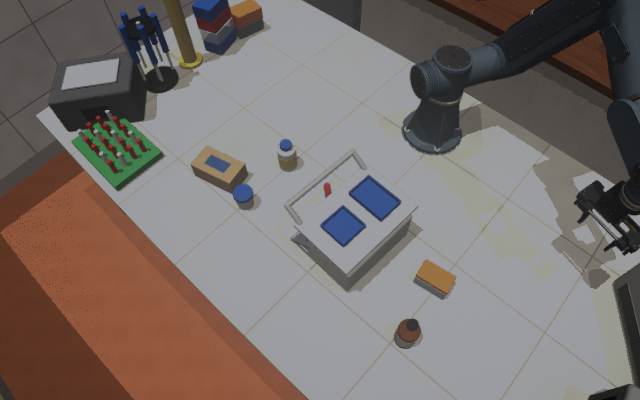

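View pics/top0.png

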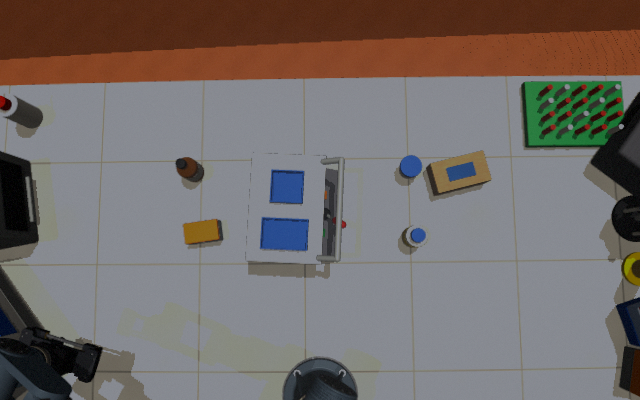

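The rocker's rail and switch face image-right in the top view, at about (340,210). The nests are at (287,187) and (285,234). The tip box is at (203,232), the bottle cap at (415,236), the amber bottle at (188,168), the cup at (410,166) and the glove box at (459,172).

```bash
cat > h.py <<'E'
import cv2, numpy as np
from scipy.spatial.transform import Rotation as R
def ray(c,uv,pose=None):
    K=np.array([[c["fx"],0,c["cx"]],[0,c["fy"],c["cy"]],[0,0,1]])
    p=cv2.undistortPoints(np.array(uv,float).reshape(-1,1,2),K,np.array([c["k1"],0,0,0]))[:,0]
    T=np.array(c["pose"] if pose is None else pose)
    return T[:3,3],np.c_[p,np.ones(len(p))]@T[:3,:3].T
def onz(c,uv,z,pose=None):
    o,d=ray(c,uv,pose); return o+d*((z-o[2])/d[:,2])[:,None]
def blobs(img,lo,hi,amin=40,amax=1e9):
    m=cv2.inRange(cv2.cvtColor(img,cv2.COLOR_BGR2HSV),np.array(lo),np.array(hi))
    cs,_=cv2.findContours(m,cv2.RETR_EXTERNAL,cv2.CHAIN_APPROX_NONE)
    return [c for c in cs if amin<cv2.contourArea(c)<amax]
E
python3 - <<'E'
from h import *
for n in ("top","scene"):
    c=np.load(n+"0.npy",allow_pickle=True).item(); im=c["pixels"]
    print(n)
    for nm,lo,hi in (("blue",(105,120,60),(125,255,255)),("orange",(8,150,90),(20,255,255)),("red",(0,150,90),(6,255,255))):
        for k in blobs(im,lo,hi,15):
            r=cv2.minAreaRect(k); u=r[0]
            if not(150<u[0]<480 and 100<u[1]<300): continue
            a=cv2.contourArea(k); z={"blue":.194 if a>500 else .116,"orange":.062,"red":.11}[nm]
            if nm=="blue" and n=="top" and u[0]>390 and u[1]<200: z=.069
            b=onz(c,cv2.boxPoints(r),z)
            print(nm,np.round(u,1),a,"z",z,np.round(b.mean(0),4)[:2],"sides",np.round([np.linalg.norm(b[1]-b[0]),np.linalg.norm(b[2]-b[1])],4),"dir",np.round(np.degrees([np.arctan2(*(b[1]-b[0])[1::-1]),np.arctan2(*(b[2]-b[1])[1::-1])]),1))
E
```

```text
top
blue [417.8 234.8] 135.5 z 0.116 [ 0.4562 -0.2745] sides [0.0353 0.0365] dir [ -46.2 -136.3]
blue [283.8 233.5] 1390.0 z 0.194 [0.4597 0.0855] sides [0.081  0.1228] dir [ -2.5 -93.4]
blue [286.5 186. ] 1000.0 z 0.194 [0.584  0.0783] sides [0.0871 0.0848] dir [-90.8 179.7]
blue [460.7 170.9] 310.5 z 0.069 [ 0.6406 -0.4128] sides [0.0777 0.0373] dir [ -76.6 -168.8]
blue [410.5 166. ] 337.0 z 0.069 [ 0.6569 -0.2686] sides [0.0603 0.0591] dir [ -45.7 -136.9]
orange [200.7 231.3] 629.5 z 0.062 [0.4757 0.3379] sides [0.0984 0.0587] dir [ -82.1 -170.6]
scene
blue [342.8 224.8] 762.0 z 0.194 [0.5844 0.0793] sides [0.0902 0.0908] dir [-179.1   82.3]
blue [242. 192.] 226.5 z 0.116 [ 0.6716 -0.2421] sides [0.055  0.0567] dir [132.   47.3]
blue [374.7 196.8] 905.5 z 0.194 [0.4602 0.0866] sides [0.0842 0.1286] dir [-174.3   85.3]
blue [217.2 163.1] 151.5 z 0.116 [ 0.6525 -0.3801] sides [0.0323 0.0748] dir [-152.8  102.4]
blue [285. 144.] 66.0 z 0.116 [ 0.4573 -0.2743] sides [0.0322 0.0324] dir [131.8  44.8]
```

The measurements agree between views: the nests are 0.1245 m apart (0.125 expected), which gives a rocker yaw of −3.35° and an origin near (0.5286, 0.067). Next I check this against the red knob and compute the approach.

```bash
cat >> h.py <<'E'
O=np.array([.5286,.0670,0]); RR=R.from_euler('z',-3.35,degrees=True)
def rk(x,y,z): return O+RR.apply(np.array([x,y,z])/1000)
def tilt(a): # tool leaned a deg from vertical towards rocker -y, tool y=+rocker x
    a=np.radians(a); z=np.array([0,np.sin(a),-np.cos(a)]); y=np.array([1,0,0]); x=np.cross(y,z)
    return RR*R.from_matrix(np.c_[x,y,z])
def down(yawx): # tool down, tool x heading yawx deg
    return R.from_euler('z',yawx,degrees=True)*R.from_matrix(np.diag([1,-1,-1.]))
def delta(p,Rt,p0,R0):
    d=R0.inv().apply(np.array(p)-p0); rv=np.degrees((R0.inv()*Rt).as_rotvec())
    print("rot",np.round(rv,1).tolist(),"pos",np.round(d,4).tolist(),"rows",round(max(np.linalg.norm(d)/.0417,np.linalg.norm(rv)/7.16),1))
def cur():
    from rig import status
    s=status.get_obs(); return np.array(s["position"]),R.from_quat(s["tool_rot"]),s
E
python3 - <<'E'
from h import *
c=np.load("top0.npy",allow_pickle=True).item(); s=np.load("scene0.npy",allow_pickle=True).item()
print("knob pred",rk(-32.9,-128,106.6)); 
for cc,lo in ((c,(330,210,355,240)),(s,(318,178,336,200))):
    x0,y0,x1,y1=lo; im=cc["pixels"][y0:y1,x0:x1].astype(int)
    v,u=np.nonzero((im[...,2]>110)&(im[...,2]>im[...,1]*1.8)); 
    print(len(u),onz(cc,[[u.mean()+x0,v.mean()+y0]],.1066))
p,r,_=cur(); n=np.array([0,-np.sin(np.radians(46)),np.cos(np.radians(46))])
F=np.array([-85,-129,103]); W=[np.array([.42,.35,.40]),rk(*(F+350*n)),rk(*(F+180*n)),rk(*F)]
print(W)
delta(W[0],down(87),p,r); delta(W[1],tilt(46),W[0],down(87)); delta(W[2],tilt(46),W[1],tilt(46))
E
```

```text
knob pred [ 0.48827651 -0.05885876  0.1066    ]
16 [[ 0.48883345 -0.0708056   0.1066    ]]
54 [[ 0.48804945 -0.06647936  0.1066    ]]
[array([0.42, 0.35, 0.4 ]), array([ 0.42149493, -0.30815128,  0.34613043]), array([ 0.42864084, -0.18607248,  0.22803851]), array([ 0.4362071 , -0.05681257,  0.103     ])]
rot [-0.1, 0.0, 76.8] pos [-0.3057, -0.1714, -0.178] rows 10.7
rot [-0.1, 46.0, 0.3] pos [-0.6572, 0.0359, 0.0539] rows 15.8
rot [0.0, 0.0, 0.0] pos [0.0, -0.0, 0.17] rows 4.1
```

Call:
arm_command --delta_rot '[[0, 0, 76.8], [0, 0, 76.8], [0, 0, 76.8], [0, 0, 76.8], [0, 0, 76.8], [0, 0, 76.8], [0, 0, 76.8], [0, 0, 76.8], [0, 0, 76.8], [0, 0, 76.8], [0, 0, 76.8], [0, 0, 76.8]]' --delta_pos '[[0, 0, -0.12], [0, 0, -0.178], [0, 0, -0.178], [-0.306, -0.171, -0.178], [-0.306, -0.171, -0.178], [-0.306, -0.171, -0.178], [-0.306, -0.171, -0.178], [-0.306, -0.171, -0.178], [-0.306, -0.171, -0.178], [-0.306, -0.171, -0.178], [-0.306, -0.171, -0.178], [-0.306, -0.171, -0.178]]' --gripper '[1, 1, 1, 1, 1, 1, 1, 1, 1, 1, 1, 1]'

```text
time: 1.15
position: [0.4235, 0.3474, 0.4011]
tool_rot: [0.728, 0.686, 0.0, 0.001]
ft_force: [-0.2, 0.6, -0.4]
grip_width: 0.0149
grip_force: 0.0
```

Call:
arm_command --delta_rot '[[0, 0, 0], [0, 0, 0], [0, 0, 0], [0, 0, 0], [0, 46, 0], [0, 46, 0], [0, 46, 0], [0, 46, 0], [0, 46, 0], [0, 46, 0], [0, 46, 0], [0, 46, 0]]' --delta_pos '[[-0.657, 0.036, 0.03], [-0.657, 0.036, 0.03], [-0.657, 0.036, 0.03], [-0.657, 0.036, 0.03], [-0.657, 0.036, 0.03], [-0.657, 0.036, 0.03], [-0.657, 0.036, 0.03], [-0.657, 0.036, 0.03], [-0.657, 0.036, 0.054], [-0.657, 0.036, 0.054], [-0.657, 0.036, 0.054], [-0.657, 0.036, 0.054]]' --gripper '[1, 1, 1, 1, 1, 1, 1, 1, 1, 1, 1, 1]'

```text
time: 2.15
position: [0.4204, -0.1333, 0.3639]
tool_rot: [0.669, 0.63, 0.285, -0.272]
ft_force: [1.1, 0.2, 0.1]
grip_width: 0.0004
grip_force: 0.0
```

```bash
python3 - <<'E'
from h import *
p,r,s=cur(); print(p,np.round(s["q"],2),np.round(r.as_matrix(),2).tolist())
n=np.array([0,-np.sin(np.radians(46)),np.cos(np.radians(46))]);F=np.array([-85,-129,103])
for d in (180,0): delta(rk(*(F+d*n)),tilt(46),p,r)
E
```

```text
[ 0.42036949 -0.13325145  0.36389757] [-0.92  0.36  1.59  0.51  1.83 -0.89] [[0.04, 1.0, 0.04], [0.69, -0.06, 0.72], [0.72, -0.0, -0.69]]
rot [-0.1, -0.4, -0.2] pos [-0.1344, 0.0119, 0.0558] rows 3.5
rot [-0.1, -0.4, -0.2] pos [-0.1357, 0.0123, 0.2358] rows 6.5
```

Call:
arm_command --delta_rot '[[0, 0, 0], [0, 0, 0], [0, 0, 0], [0, 0, 0], [0, 0, 0], [0, 0, 0], [0, 0, 0], [0, 0, 0], [0, 0, 0]]' --delta_pos '[[-0.134, 0.012, 0], [-0.134, 0.012, 0], [-0.134, 0.012, 0], [-0.134, 0.012, 0.056], [-0.134, 0.012, 0.056], [-0.135, 0.012, 0.1], [-0.135, 0.012, 0.14], [-0.135, 0.012, 0.18], [-0.135, 0.012, 0.18]]' --gripper '[1, 1, 1, 1, 1, 1, 1, 1, 1]'

```text
time: 2.9
position: [0.4316, -0.0868, 0.1421]
tool_rot: [0.666, 0.632, 0.283, -0.276]
ft_force: [-0.2, 0.7, 0.4]
grip_width: 0.0006
grip_force: 0.0
```

```bash
python3 - <<'E'
from h import *
from rig import viewer
p,r,s=cur(); print(p,np.round(s["q"],2))
F=np.array([-85,-129,103]);delta(rk(*F),tilt(46),p,r)
a=viewer.camera("scene")["pixels"][100:270,230:450]; w=viewer.camera("wrist")["pixels"]
cv2.imwrite("pics/a.png",np.hstack([cv2.resize(a,(440,340),interpolation=cv2.INTER_CUBIC),cv2.resize(w,(350,340))]))
E
```

```text
[ 0.43161371 -0.08680911  0.14205116] [-0.84  0.67  1.82  0.54  1.33 -1.11]
rot [-0.8, -0.5, -0.0] pos [-0.0076, 0.0035, 0.0487] rows 1.2
```

View pics/a.png

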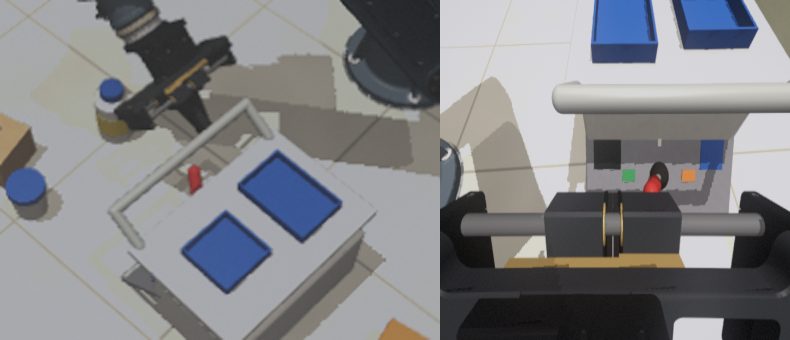

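The wrist view shows the closed fingers at (613,215), left of the red handle at (655,185), with the rail clear behind at (690,97). I advance into the panel space.

Call:
arm_command --delta_rot '[[0, 0, 0], [0, 0, 0], [0, 0, 0], [0, 0, 0], [0, 0, 0]]' --delta_pos '[[-0.004, 0, 0.016], [-0.004, 0, 0.032], [-0.004, 0, 0.048], [-0.004, 0, 0.048], [-0.004, 0, 0.048]]' --gripper '[1, 1, 1, 1, 1]'

```text
time: 3.42
position: [0.4378, -0.0632, 0.1086]
tool_rot: [0.668, 0.634, 0.283, -0.268]
ft_force: [0.9, 0.7, -0.4]
grip_width: 0.0007
grip_force: 0.0
```

```bash
cat > st.py <<'E'
from h import *
p,r,s=cur(); q=RR.inv().apply(p-O)*1000; print("rocker mm",np.round(q,1),"F rk",np.round(RR.inv().apply(s["ft_force"]),2),"t",round(s["time"],2))
E
python3 st.py
```

```text
rocker mm [ -83.1 -135.3  108.6] F rk [ 0.85  0.74 -0.41] t 3.42
```

Call:
arm_command --delta_rot '[[0, 0, 0], [0, 0, 0], [0, 0, 0], [0, 0, 0], [0, 0, 0], [0, 0, 0]]' --delta_pos '[[0.003, 0.004, 0], [0.003, 0.008, 0], [0.003, 0.012, 0], [0.003, 0.016, 0], [0.003, 0.02, 0], [0.003, 0.02, 0]]' --gripper '[1, 1, 1, 1, 1, 1]'

```text
time: 3.92
position: [0.4583, -0.0616, 0.1105]
tool_rot: [0.668, 0.634, 0.284, -0.268]
ft_force: [0.7, 0.0, -0.4]
grip_width: 0.0
grip_force: 0.0
```

```bash
python3 st.py
```

```text
rocker mm [ -62.7 -132.5  110.5] F rk [ 0.66  0.08 -0.39] t 3.92
```

Call:
arm_command --delta_rot '[[0, 0, 0], [0, 0, 0], [0, 0, 0], [0, 0, 0], [0, 0, 0]]' --delta_pos '[[0, 0.004, 0], [0, 0.008, 0], [0, 0.012, 0], [0, 0.012, 0], [0, 0.012, 0]]' --gripper '[1, 1, 1, 1, 1]'

```text
time: 4.33
position: [0.4692, -0.0615, 0.1104]
tool_rot: [0.668, 0.634, 0.283, -0.269]
ft_force: [-0.8, 0.8, -0.4]
grip_width: 0.0003
grip_force: 0.2
```

```bash
python3 st.py
```

```text
rocker mm [ -51.8 -131.8  110.4] F rk [-0.85  0.73 -0.39] t 4.33
```

Call:
arm_command --delta_rot '[[0, 0, 0], [0, 0, 0], [0, 0, 0], [0, 0, 0], [0, 0, 0]]' --delta_pos '[[0, 0.003, 0], [0, 0.006, 0], [0, 0.009, 0], [0, 0.012, 0], [0, 0.012, 0]]' --gripper '[1, 1, 1, 1, 1]'

```text
time: 4.75
position: [0.4815, -0.0623, 0.1105]
tool_rot: [0.668, 0.634, 0.283, -0.269]
ft_force: [-2.0, -0.1, 1.2]
grip_width: 0.0005
grip_force: 1.1
```

```bash
python3 st.py
```

```text
rocker mm [ -39.5 -131.9  110.5] F rk [-1.97 -0.23  1.18] t 4.75
```

Call:
arm_command --delta_rot '[[0, 0, 0], [0, 0, 0], [0, 0, 0], [0, 0, 0]]' --delta_pos '[[0, 0.003, 0], [0, 0.006, 0], [0, 0.008, 0], [0, 0.008, 0]]' --gripper '[1, 1, 1, 1]'

```text
time: 5.08
position: [0.4894, -0.0627, 0.1105]
tool_rot: [0.668, 0.634, 0.283, -0.269]
ft_force: [-3.5, -1.1, 1.3]
grip_width: 0.0005
grip_force: 1.6
```

```bash
python3 st.py
```

```text
rocker mm [ -31.5 -131.8  110.5] F rk [-3.42 -1.35  1.26] t 5.08
```

Call:
arm_command --delta_rot '[[0, 0, 0], [0, 0, 0], [0, 0, 0], [0, 0, 0]]' --delta_pos '[[0, 0.003, 0], [0, 0.006, 0], [0, 0.008, 0], [0, 0.008, 0]]' --gripper '[1, 1, 1, 1]'

```text
time: 5.42
position: [0.4974, -0.0631, 0.1105]
tool_rot: [0.668, 0.634, 0.283, -0.269]
ft_force: [-4.5, -1.1, 3.1]
grip_width: 0.0004
grip_force: 2.0
```

```bash
python3 st.py
```

```text
rocker mm [ -23.5 -131.7  110.5] F rk [-4.42 -1.39  3.12] t 5.42
```

Call:
arm_command --delta_rot '[[0, 0, 0], [0, 0, 0], [0, 0, 0]]' --delta_pos '[[0, 0.002, 0], [0, 0.004, 0], [0, 0.004, 0]]' --gripper '[1, 1, 1]'

```text
time: 5.67
position: [0.5011, -0.0633, 0.1105]
tool_rot: [0.668, 0.634, 0.283, -0.269]
ft_force: [-5.3, -2.2, 3.1]
grip_width: 0.0005
grip_force: 2.4
```

```bash
python3 st.py
```

```text
rocker mm [ -19.8 -131.7  110.5] F rk [-5.18 -2.47  3.09] t 5.67
```

Call:
arm_command --delta_rot '[[0, 0, 0], [0, 0, 0], [0, 0, 0]]' --delta_pos '[[0, 0.002, 0], [0, 0.003, 0], [0, 0.003, 0]]' --gripper '[1, 1, 1]'

```text
time: 5.92
position: [0.5038, -0.0634, 0.1106]
tool_rot: [0.668, 0.634, 0.283, -0.269]
ft_force: [-4.9, -1.6, 3.1]
grip_width: 0.0009
grip_force: 2.7
```

```bash
python3 st.py
```

```text
rocker mm [ -17.1 -131.7  110.6] F rk [-4.77 -1.92  3.08] t 5.92
```

Call:
arm_command --delta_rot '[[0, 0, 0], [0, 0, 0], [0, 0, 0]]' --delta_pos '[[0, 0.002, 0], [0, 0.003, 0], [0, 0.003, 0]]' --gripper '[1, 1, 1]'

```text
time: 6.17
position: [0.5067, -0.0636, 0.1106]
tool_rot: [0.667, 0.634, 0.283, -0.269]
ft_force: [-5.6, -1.5, 3.4]
grip_width: 0.0001
grip_force: 2.9
```

```bash
python3 st.py
```

```text
rocker mm [ -14.2 -131.7  110.6] F rk [-5.46 -1.78  3.42] t 6.17
```

Call:
arm_command --delta_rot '[[0, 0, 0], [0, 0, 0], [0, 0, 0]]' --delta_pos '[[0, 0.002, 0], [0, 0.003, 0], [0, 0.003, 0]]' --gripper '[1, 1, 1]'

```text
time: 6.42
position: [0.5096, -0.0638, 0.1106]
tool_rot: [0.667, 0.634, 0.283, -0.269]
ft_force: [-5.8, -2.8, 3.4]
grip_width: 0.0006
grip_force: 3.1
```

```bash
python3 st.py
```

```text
rocker mm [ -11.3 -131.7  110.6] F rk [-5.66 -3.16  3.36] t 6.42
```

Call:
arm_command --delta_rot '[[0, 0, 0], [0, 0, 0], [0, 0, 0]]' --delta_pos '[[0, 0.002, 0], [0, 0.003, 0], [0, 0.003, 0]]' --gripper '[1, 1, 1]'

```text
time: 6.67
position: [0.5125, -0.0639, 0.1106]
tool_rot: [0.667, 0.634, 0.283, -0.27]
ft_force: [-6.0, -2.1, 3.8]
grip_width: 0.0003
grip_force: 3.3
```

```bash
python3 st.py
```

```text
rocker mm [  -8.4 -131.6  110.6] F rk [-5.86 -2.48  3.76] t 6.67
```

Call:
arm_command --delta_rot '[[0, 0, 0], [0, 0, 0], [0, 0, 0]]' --delta_pos '[[0, 0.002, 0], [0, 0.003, 0], [0, 0.003, 0]]' --gripper '[1, 1, 1]'

```text
time: 6.92
position: [0.5151, -0.0638, 0.1104]
tool_rot: [0.667, 0.634, 0.283, -0.27]
ft_force: [-6.2, -2.3, 2.7]
grip_width: 0.0007
grip_force: 3.4
```

```bash
python3 st.py
```

```text
rocker mm [  -5.8 -131.4  110.4] F rk [-6.09 -2.67  2.7 ] t 6.92
```

Call:
arm_command --delta_rot '[[0, 0, 0], [0, 0, 0], [0, 0, 0]]' --delta_pos '[[0, 0.002, 0], [0, 0.003, 0], [0, 0.003, 0]]' --gripper '[1, 1, 1]'

```text
time: 7.17
position: [0.518, -0.0639, 0.1103]
tool_rot: [0.667, 0.634, 0.283, -0.27]
ft_force: [-6.9, -3.1, 2.4]
grip_width: 0.0006
grip_force: 3.3
```

```bash
python3 st.py
```

```text
rocker mm [  -3.  -131.3  110.3] F rk [-6.66 -3.54  2.41] t 7.17
```

Call:
arm_command --delta_rot '[[0, 0, 0], [0, 0, 0], [0, 0, 0]]' --delta_pos '[[0, 0.002, 0], [0, 0.003, 0], [0, 0.003, 0]]' --gripper '[1, 1, 1]'

```text
time: 7.42
position: [0.5223, -0.0641, 0.1101]
tool_rot: [0.668, 0.633, 0.283, -0.269]
ft_force: [-3.1, 1.1, -1.0]
grip_width: 0.0006
grip_force: 1.2
```

```bash
python3 st.py
```

```text
rocker mm [   1.4 -131.2  110.1] F rk [-3.15  0.88 -0.97] t 7.42
```

The force fell from 6.7 N to 3 N, which is the click to off. I back off and withdraw.

Call:
arm_command --delta_rot '[[0, 0, 0], [0, 0, 0], [0, 0, 0], [0, 0, 0], [0, 0, 0], [0, 0, 0], [0, 0, 0], [0, 0, 0], [0, 0, 0], [0, 0, 0], [0, 0, 0], [0, 0, 0]]' --delta_pos '[[0, -0.01, 0], [0, -0.02, 0], [0, -0.035, 0], [0, -0.05, 0], [0, -0.05, -0.03], [0, -0.05, -0.06], [0, -0.05, -0.1], [0, -0.05, -0.14], [0, -0.05, -0.18], [0, -0.05, -0.22], [0, -0.05, -0.26], [0, -0.05, -0.3]]' --gripper '[1, 1, 1, 1, 1, 1, 1, 1, 1, 1, 1, 1]'

```text
time: 8.42
position: [0.4605, -0.2786, 0.3206]
tool_rot: [0.668, 0.633, 0.284, -0.268]
ft_force: [1.0, -0.4, -0.7]
grip_width: 0.0007
grip_force: 0.0
```

```bash
python3 - <<'E'
from h import *
from rig import viewer
p,r,s=cur(); print(p,np.round(s["q"],2))
a=viewer.camera("scene")["pixels"][100:340,230:470]; w=viewer.camera("wrist")["pixels"]
cv2.imwrite("pics/b.png",np.hstack([cv2.resize(a,(400,400),interpolation=cv2.INTER_CUBIC),cv2.resize(w,(400,400))]))
# waypoint then over tip box, tool x heading: box 60 mm side dir
delta([.42,.0,.42],tilt(46),p,r)
W=np.array([.42,.0,.42]); delta([.4757,.3379,.30],down(98-9.4+0),W,tilt(46))
E
```

```text
[ 0.46049528 -0.27856844  0.32058705] [-1.    0.58  1.31  0.46  1.91 -0.95]
rot [-0.1, 0.0, 0.3] pos [0.2634, -0.0553, 0.1292] rows 7.2
rot [0.8, -46.0, -1.8] pos [0.1503, 0.0359, 0.3283] rows 8.7
```

View pics/b.png

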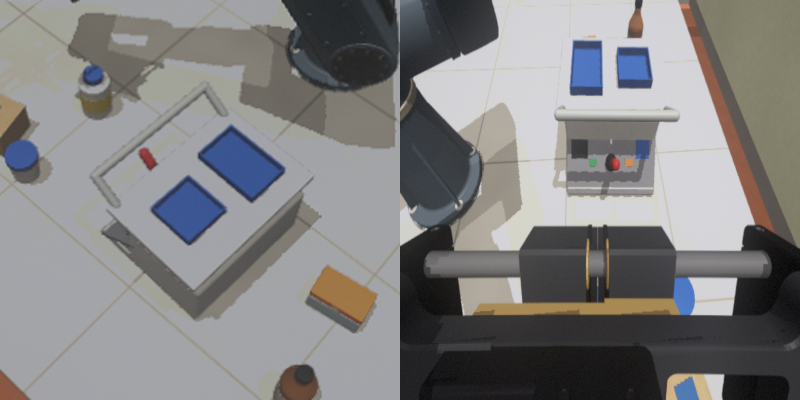

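The switch handle at (612,162) in the wrist picture stands centred between the green mark (593) and the orange one (629), so it is off. Next is the tip box.

```bash
python3 - <<'E'
from h import *
p,r,s=cur()
delta([.44,.03,.42],down(98.65),p,r)
delta([.4757,.3379,.25],down(98.65),p,r)
E
```

```text
rot [5.2, -45.2, -11.1] pos [0.2884, -0.0391, 0.153] rows 7.9
rot [5.2, -45.2, -11.1] pos [0.3844, -0.0228, 0.4928] rows 15.0
```

Call:
arm_command --delta_rot '[[0, 0, 0], [5.2, -45.2, -11.1], [5.2, -45.2, -11.1], [5.2, -45.2, -11.1], [5.2, -45.2, -11.1], [5.2, -45.2, -11.1], [5.2, -45.2, -11.1], [5.2, -45.2, -11.1], [5.2, -45.2, -11.1], [5.2, -45.2, -11.1], [5.2, -45.2, -11.1], [5.2, -45.2, -11.1]]' --delta_pos '[[0.288, -0.039, 0.153], [0.288, -0.039, 0.153], [0.288, -0.039, 0.153], [0.288, -0.039, 0.153], [0.288, -0.039, 0.153], [0.288, -0.039, 0.153], [0.288, -0.039, 0.153], [0.288, -0.039, 0.153], [0.384, -0.023, 0.493], [0.384, -0.023, 0.493], [0.384, -0.023, 0.493], [0.384, -0.023, 0.493]]' --gripper '[-1, -1, -1, -1, -1, -1, -1, -1, -1, -1, -1, -1]'

```text
time: 9.52
position: [0.4516, 0.183, 0.3396]
tool_rot: [0.649, 0.76, 0.002, -0.007]
ft_force: [0.7, -1.2, 0.1]
grip_width: 0.0725
grip_force: 0.0
```

```bash
python3 - <<'E'
from h import *
p,r,s=cur(); print(p)
delta([.4757,.3379,.25],down(98.65),p,r)
E
```

```text
[0.45163249 0.1830016  0.33960973]
rot [-0.4, -0.7, 0.4] pos [0.148, 0.0486, 0.0912] rows 4.3
```

Call:
arm_command --delta_rot '[[0, 0, 0], [0, 0, 0], [0, 0, 0], [0, 0, 0], [0, 0, 0], [-0.4, -0.7, 0.4], [-0.4, -0.7, 0.4]]' --delta_pos '[[0.148, 0.049, 0.091], [0.148, 0.049, 0.091], [0.148, 0.049, 0.091], [0.148, 0.049, 0.091], [0.148, 0.049, 0.091], [0.148, 0.049, 0.091], [0.148, 0.049, 0.091]]' --gripper '[-1, -1, -1, -1, -1, -1, -1]'

```text
time: 10.1
position: [0.4766, 0.3351, 0.2504]
tool_rot: [0.652, 0.758, -0.001, 0.0]
ft_force: [-0.2, 1.2, 0.9]
grip_width: 0.0872
grip_force: 0.0
```

```bash
python3 - <<'E'
from h import *
from rig import viewer
p,r,s=cur(); c=viewer.camera("wrist"); T=np.eye(4);T[:3,:3]=r.as_matrix();T[:3,3]=p; T=T@np.array(c["mount"])
cv2.imwrite("pics/c.png",c["pixels"]); print(p,np.round(r.as_matrix()[:,2],3))
for k in blobs(c["pixels"],(5,120,90),(22,255,255),1500):
    b=cv2.minAreaRect(k); q=onz(c,cv2.boxPoints(b),.062,T); m=q.mean(0)
    print(np.round(b[0]),cv2.contourArea(k),m,[np.round(np.linalg.norm(q[i+1]-q[i]),4) for i in (0,1)],np.degrees([np.arctan2(*(q[i+1]-q[i])[1::-1]) for i in (0,1)]))
E
```

```text
[0.47657105 0.33508624 0.25043196] [-0.002 -0.002 -1.   ]
[313. 175.] 3490.5 [0.47306584 0.33825468 0.062     ] [np.float64(0.0968), np.float64(0.0562)] [97.36788249  8.71666504]
```

View pics/c.png

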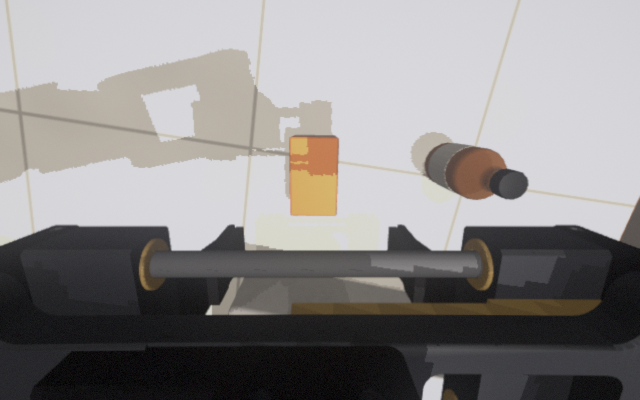

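The wrist picture shows the orange lid at (313,175), square between the fingers, and the amber bottle about 0.19 m to the right at (475,170), clear of the gripper. I descend and grip.

Call:
arm_command --delta_rot '[[0, 0, 0], [0, 0, 0], [0, 0, 0], [0, 0, 0], [0, 0, 0], [0, 0, 0], [0, 0, 0], [0, 0, 0], [0, 0, 0], [0, 0, 0], [0, 0, 0], [0, 0, 0]]' --delta_pos '[[0.003, -0.002, 0.04], [0.003, -0.002, 0.08], [0.003, -0.002, 0.12], [0.003, -0.002, 0.15], [0.003, -0.002, 0.18], [0.003, -0.002, 0.205], [0.003, -0.002, 0.224], [0.003, -0.002, 0.224], [0.003, -0.002, 0.224], [0.003, -0.002, 0.224], [0.003, -0.002, 0.224], [0.003, -0.002, 0.224]]' --gripper '[-1, -1, -1, -1, -1, -1, -1, -1, 1, 1, 1, 1]' --grip_force 20

```text
time: 11.15
position: [0.4771, 0.3381, 0.0295]
tool_rot: [0.653, 0.758, 0.002, 0.001]
ft_force: [-2.0, -0.1, 2.1]
grip_width: 0.068
grip_force: 0.9
```

Call:
arm_command --delta_rot '[[0, 0, 0], [0, 0, 0], [0, 0, 0], [0, 0, 0], [0, 0, 0], [0, 0, 0]]' --delta_pos '[[0, 0, 0], [0, 0, 0], [0, 0, 0], [0, 0, 0], [0, 0, 0], [0, 0, -0.005]]' --gripper '[1, 1, 1, 1, 1, 1]'

```text
time: 11.65
position: [0.4753, 0.3377, 0.0324]
tool_rot: [0.652, 0.758, -0.0, 0.0]
ft_force: [-0.4, 0.2, -1.5]
grip_width: 0.0597
grip_force: 20.0
```

```bash
python3 - <<'E'
from h import *
p,r,s=cur(); print(p, s["grip_width"],s["grip_force"])
N=rk(-70,15,0); yaw=98.65-12
print(N, 98.65, RR.as_euler('xyz',degrees=True))
# box centre rel TCP in tool (x) assumed (0.0,?) ; go above nest
for z in (.31,):
    delta([p[0],p[1],z],r,p,r); delta([N[0],N[1],z],down(86.65)*down(98.65).inv()*down(98.65),p,r)
E
```

```text
[0.47533771 0.33771354 0.03244595] 0.05971826806791661 19.999119979329407
[0.45959614 0.08606483 0.        ] 98.65 [ 0.    0.   -3.35]
rot [0.0, 0.0, 0.0] pos [-0.0002, -0.0, -0.2776] rows 6.7
rot [-0.0, 0.0, 11.9] pos [-0.2467, -0.053, -0.2773] rows 9.0
```

Call:
arm_command --delta_rot '[[0, 0, 0], [0, 0, 0], [0, 0, 0], [0, 0, 0], [0, 0, 0], [0, 0, 0], [0, 0, 11.9], [0, 0, 11.9], [0, 0, 11.9], [0, 0, 11.9], [0, 0, 11.9], [0, 0, 11.9]]' --delta_pos '[[0, 0, -0.02], [0, 0, -0.06], [0, 0, -0.1], [0, 0, -0.15], [0, 0, -0.2], [0, 0, -0.24], [-0.247, -0.053, -0.277], [-0.247, -0.053, -0.277], [-0.247, -0.053, -0.277], [-0.247, -0.053, -0.277], [-0.247, -0.053, -0.277], [-0.247, -0.053, -0.277]]' --gripper '[1, 1, 1, 1, 1, 1, 1, 1, 1, 1, 1, 1]'

```text
time: 12.65
position: [0.4595, 0.092, 0.3084]
tool_rot: [0.727, 0.686, 0.0, 0.001]
ft_force: [1.6, -0.7, -2.0]
grip_width: 0.0601
grip_force: 20.0
```

Call:
arm_command --delta_rot '[[0, 0, 0], [0, 0, 0], [0, 0, 0]]' --delta_pos '[[0, 0, 0], [0, 0, 0], [0, 0, 0]]' --gripper '[1, 1, 1]'

```text
time: 12.9
position: [0.4602, 0.0936, 0.308]
tool_rot: [0.728, 0.686, 0.0, 0.0]
ft_force: [0.2, 0.4, -1.9]
grip_width: 0.0601
grip_force: 20.0
```

```bash
python3 - <<'E'
from h import *
from rig import viewer
p,r,s=cur(); print(p,s["grip_width"],np.round(r.as_matrix(),3).tolist())
N=rk(-70,15,0)
delta([N[0],N[1],.235],down(86.65),p,r)
E
```

```text
[0.46016234 0.09364391 0.30795998] 0.06005977754968271 [[0.06, 0.998, 0.001], [0.998, -0.06, 0.0], [0.0, 0.001, -1.0]]
rot [0.0, -0.0, -0.1] pos [-0.0076, -0.0002, 0.073] rows 1.8
```

Call:
arm_command --delta_rot '[[0, 0, 0], [0, 0, 0], [0, 0, 0], [0, 0, 0], [0, 0, 0], [0, 0, 0]]' --delta_pos '[[-0.008, 0, 0.03], [-0.008, 0, 0.055], [-0.008, 0, 0.07], [-0.008, 0, 0.073], [-0.008, 0, 0.073], [-0.008, 0, 0.073]]' --gripper '[1, 1, 1, 1, 1, 1]'

```text
time: 13.4
position: [0.4605, 0.0866, 0.2353]
tool_rot: [0.727, 0.687, 0.0, 0.001]
ft_force: [-0.4, -0.3, -2.7]
grip_width: 0.0596
grip_force: 20.0
```

```bash
python3 - <<'E'
from h import *
from rig import viewer
p,r,s=cur(); print(p,s["ft_force"])
delta([*rk(-70,15,0)[:2],.208],down(86.65),p,r)
a=viewer.camera("scene")["pixels"][140:290,280:450]; t=viewer.camera("top")["pixels"][140:280,230:370]
cv2.imwrite("pics/d.png",np.hstack([cv2.resize(a,(450,400),interpolation=cv2.INTER_CUBIC),cv2.resize(t,(350,400))]))
E
```

```text
[0.46048295 0.0866047  0.23533291] [-0.4043958  -0.34064364 -2.72522474]
rot [0.1, 0.0, 0.1] pos [-0.0006, -0.0009, 0.0273] rows 0.7
```

View pics/d.png

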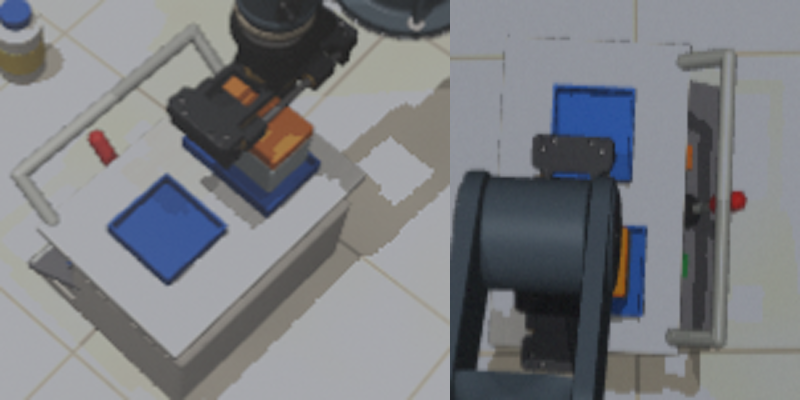

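The tip box at (265,165) hangs centred over the oblong nest and the switch still stands off. I lower it.

Call:
arm_command --delta_rot '[[0, 0, 0], [0, 0, 0], [0, 0, 0], [0, 0, 0], [0, 0, 0], [0, 0, 0], [0, 0, 0]]' --delta_pos '[[-0.001, -0.001, 0.006], [-0.001, -0.001, 0.012], [-0.001, -0.001, 0.017], [-0.001, -0.001, 0.021], [-0.001, -0.001, 0.023], [-0.001, -0.001, 0.024], [-0.001, -0.001, 0.024]]' --gripper '[1, 1, 1, 1, 1, 1, 1]'

```text
time: 14.08
position: [0.4588, 0.0846, 0.2106]
tool_rot: [0.728, 0.686, -0.0, 0.0]
ft_force: [0.1, -0.4, -1.6]
grip_width: 0.0598
grip_force: 20.0
```

Call:
arm_command --delta_rot '[[0, 0, 0], [0, 0, 0], [0, 0, 0]]' --delta_pos '[[0, 0, 0.001], [0, 0, 0.002], [0, 0, 0.002]]' --gripper '[1, 1, 1]'

```text
time: 14.33
position: [0.4589, 0.0846, 0.2089]
tool_rot: [0.728, 0.686, 0.0, 0.0]
ft_force: [-0.1, 0.9, -3.2]
grip_width: 0.06
grip_force: 20.0
```

Call:
arm_command --delta_rot '[[0, 0, 0], [0, 0, 0], [0, 0, 0]]' --delta_pos '[[0, 0, 0.001], [0, 0, 0.002], [0, 0, 0.002]]' --gripper '[1, 1, 1]'

```text
time: 14.58
position: [0.459, 0.0846, 0.2086]
tool_rot: [0.728, 0.686, 0.0, 0.001]
ft_force: [-3.8, 0.5, 10.2]
grip_width: 0.0599
grip_force: 20.0
```

Call:
arm_command --delta_rot '[[0, 0, 0], [0, 0, 0], [0, 0, 0]]' --delta_pos '[[0, 0, 0.001], [0, 0, 0.001], [0, 0, 0.001]]' --gripper '[1, 1, 1]'

```text
time: 14.83
position: [0.4591, 0.0846, 0.2086]
tool_rot: [0.728, 0.686, 0.0, 0.001]
ft_force: [-4.0, -0.7, 17.6]
grip_width: 0.0597
grip_force: 20.0
```

The floor contact reads about 17 N, so the box is seated. I release and rise.

Call:
arm_command --delta_rot '[[0, 0, 0], [0, 0, 0], [0, 0, 0], [0, 0, 0], [0, 0, 0], [0, 0, 0], [0, 0, 0], [0, 0, 0], [0, 0, 0], [0, 0, 0], [0, 0, 0], [0, 0, 0]]' --delta_pos '[[0, 0, -0.001], [0, 0, -0.002], [0, 0, -0.002], [0, 0, -0.002], [0, 0, -0.002], [0, 0, -0.002], [0, 0, -0.002], [0, 0, -0.02], [0, 0, -0.05], [0, 0, -0.09], [0, 0, -0.13], [0, 0, -0.13]]' --gripper '[1, 1, -1, -1, -1, -1, -1, -1, -1, -1, -1, -1]'

```text
time: 15.83
position: [0.4635, 0.0846, 0.3435]
tool_rot: [0.727, 0.686, 0.006, 0.006]
ft_force: [1.0, -0.2, 0.5]
grip_width: 0.087
grip_force: 0.0
```

```bash
python3 - <<'E'
from h import *
from rig import viewer
p,r,s=cur(); print(p,s["ft_force"],s["grip_width"])
delta([.4568,-.2744,.25],down(86.65),p,r)
w=viewer.camera("wrist")["pixels"];t=viewer.camera("scene")["pixels"][140:290,280:450]
cv2.imwrite("pics/e.png",np.hstack([cv2.resize(t,(450,400),interpolation=cv2.INTER_CUBIC),cv2.resize(w,(350,400))]))
E
```

```text
[0.4635329  0.08461714 0.34347132] [ 0.96754558 -0.22959845  0.52287215] 0.08699429589874591
rot [1.0, 0.0, -0.0] pos [-0.3588, 0.0127, 0.0938] rows 8.9
```

View pics/e.png

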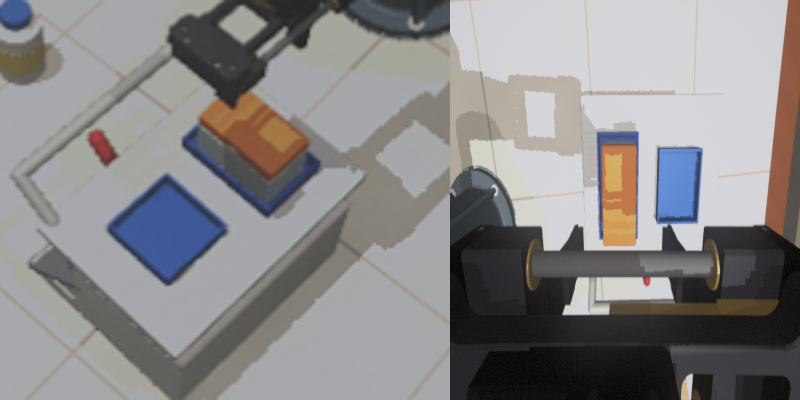

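The tip box sits flat in the oblong nest at (255,135) in the scene crop. Next is the bottle.

Call:
arm_command --delta_rot '[[1, 0, 0], [1, 0, 0], [1, 0, 0], [1, 0, 0], [1, 0, 0], [1, 0, 0], [1, 0, 0], [1, 0, 0], [1, 0, 0], [1, 0, 0], [1, 0, 0], [1, 0, 0]]' --delta_pos '[[-0.359, 0.013, 0.05], [-0.359, 0.013, 0.05], [-0.359, 0.013, 0.05], [-0.359, 0.013, 0.05], [-0.359, 0.013, 0.05], [-0.359, 0.013, 0.05], [-0.359, 0.013, 0.05], [-0.359, 0.013, 0.094], [-0.359, 0.013, 0.094], [-0.359, 0.013, 0.094], [-0.359, 0.013, 0.094], [-0.359, 0.013, 0.094]]' --gripper '[-1, -1, -1, -1, -1, -1, -1, -1, -1, -1, -1, -1]'

```text
time: 16.93
position: [0.4497, -0.2735, 0.2405]
tool_rot: [0.728, 0.686, -0.006, -0.008]
ft_force: [0.8, 1.0, 0.2]
grip_width: 0.087
grip_force: 0.0
```

```bash
python3 - <<'E'
from h import *
from rig import viewer
p,r,s=cur(); c=viewer.camera("wrist"); T=np.eye(4);T[:3,:3]=r.as_matrix();T[:3,3]=p; T=T@np.array(c["mount"])
print(p,np.round(r.as_matrix()[:,2],3))
for k in blobs(c["pixels"],(100,110,50),(125,255,255),300):
    q=onz(c,k[:,0],.116,T); (x,y),rad=cv2.minEnclosingCircle(np.float32(q[:,:2])); print(np.round(k[:,0].mean(0)),x,y,rad)
delta([.4568,-.2744,.058],down(86.65),p,r)
E
```

```text
[ 0.4497447  -0.27345756  0.24051509] [-0.02   0.004 -1.   ]
[322. 195.] 0.4530920684337616 -0.2770337164402008 0.019122516736388206
[495. 171.] 0.626502275466919 -0.2612932622432709 0.027175722643733025
rot [-1.1, -0.2, -0.1] pos [-0.0011, 0.0108, 0.1823] rows 4.4
```

Call:
arm_command --delta_rot '[[-1, 0, 0], [-1, 0, 0], [-1, 0, 0], [-1, 0, 0], [-1, 0, 0], [-1, 0, 0]]' --delta_pos '[[-0.001, 0.004, 0.03], [-0.001, 0.004, 0.06], [-0.001, 0.004, 0.08], [-0.001, 0.004, 0.09], [-0.001, 0.004, 0.09], [-0.001, 0.004, 0.09]]' --gripper '[-1, -1, -1, -1, -1, -1]'

```text
time: 17.48
position: [0.4538, -0.2751, 0.1529]
tool_rot: [0.727, 0.687, 0.0, 0.001]
ft_force: [-1.0, 0.9, -0.2]
grip_width: 0.0868
grip_force: 0.0
```

```bash
python3 - <<'E'
from h import *
p,r,s=cur(); print(p,np.round(r.as_matrix()[:,2],3))
delta([.4558,-.2750,.058],down(86.65),p,r)
E
```

```text
[ 0.45381111 -0.2750684   0.152906  ] [ 0.001 -0.001 -1.   ]
rot [0.1, 0.1, 0.1] pos [0.0003, 0.0018, 0.0949] rows 2.3
```

Call:
arm_command --delta_rot '[[0, 0, 0], [0, 0, 0], [0, 0, 0], [0, 0, 0], [0, 0, 0], [0, 0, 0], [0, 0, 0], [0, 0, 0], [0, 0, 0], [0, 0, 0], [0, 0, 0], [0, 0, 0]]' --delta_pos '[[0, 0.002, 0.025], [0, 0.002, 0.05], [0, 0.002, 0.075], [0, 0.002, 0.09], [0, 0.002, 0.095], [0, 0.002, 0.095], [0, 0.002, 0.095], [0, 0.002, 0.095], [0, 0.002, 0.095], [0, 0.002, 0.095], [0, 0.002, 0.095], [0, 0.002, 0.095]]' --gripper '[-1, -1, -1, -1, -1, -1, 1, 1, 1, 1, 1, 1]' --grip_force 25

```text
time: 18.48
position: [0.4549, -0.2759, 0.0578]
tool_rot: [0.727, 0.686, -0.0, 0.0]
ft_force: [-1.8, -1.1, 5.6]
grip_width: 0.0611
grip_force: 25.0
```

Call:
arm_command --delta_rot '[[0, 0, 0], [0, 0, 0], [0, 0, 0]]' --delta_pos '[[0, 0, 0], [0, 0, 0], [0, 0, 0]]' --gripper '[1, 1, 1]'

```text
time: 18.73
position: [0.4549, -0.2759, 0.0578]
tool_rot: [0.727, 0.686, -0.0, 0.0]
ft_force: [-1.9, -0.2, 5.2]
grip_width: 0.061
grip_force: 25.0
```

```bash
python3 - <<'E'
from h import *
p,r,s=cur(); print(p)
N=rk(55,15,0); delta([N[0],N[1],.34],down(86.65),p,r)
E
```

```text
[ 0.45487836 -0.27587731  0.05777696]
rot [0.0, 0.0, -0.0] pos [0.3614, 0.1086, -0.2824] rows 11.3
```

Call:
arm_command --delta_rot '[[0, 0, 0], [0, 0, 0], [0, 0, 0], [0, 0, 0], [0, 0, 0], [0, 0, 0], [0, 0, 0], [0, 0, 0], [0, 0, 0], [0, 0, 0], [0, 0, 0], [0, 0, 0]]' --delta_pos '[[0, 0, -0.01], [0, 0, -0.03], [0, 0, -0.06], [0, 0, -0.1], [0, 0, -0.14], [0, 0, -0.18], [0, 0, -0.22], [0, 0, -0.25], [0, 0, -0.275], [0, 0, -0.29], [0, 0, -0.29], [0, 0, -0.29]]' --gripper '[1, 1, 1, 1, 1, 1, 1, 1, 1, 1, 1, 1]'

```text
time: 19.73
position: [0.4549, -0.2754, 0.3474]
tool_rot: [0.728, 0.686, 0.0, 0.001]
ft_force: [-0.5, -0.5, -3.0]
grip_width: 0.0611
grip_force: 25.0
```

Call:
arm_command --delta_rot '[[0, 0, 0], [0, 0, 0], [0, 0, 0], [0, 0, 0], [0, 0, 0], [0, 0, 0], [0, 0, 0], [0, 0, 0], [0, 0, 0], [0, 0, 0], [0, 0, 0], [0, 0, 0]]' --delta_pos '[[0.025, 0.008, 0], [0.06, 0.018, 0], [0.1, 0.03, 0], [0.14, 0.042, 0], [0.18, 0.054, 0], [0.22, 0.066, 0], [0.26, 0.078, 0], [0.3, 0.09, 0], [0.33, 0.1, 0], [0.35, 0.105, 0], [0.361, 0.109, 0], [0.361, 0.109, 0]]' --gripper '[1, 1, 1, 1, 1, 1, 1, 1, 1, 1, 1, 1]'

```text
time: 20.73
position: [0.5846, 0.0804, 0.3445]
tool_rot: [0.727, 0.687, -0.001, -0.001]
ft_force: [0.0, 0.6, -2.8]
grip_width: 0.0611
grip_force: 25.0
```

Call:
arm_command --delta_rot '[[0, 0, 0], [0, 0, 0], [0, 0, 0]]' --delta_pos '[[0.361, 0.109, 0], [0.361, 0.109, 0], [0.361, 0.109, 0]]' --gripper '[1, 1, 1]'

```text
time: 20.98
position: [0.6283, 0.1941, 0.3459]
tool_rot: [0.729, 0.685, -0.001, 0.0]
ft_force: [1.1, 0.7, -2.5]
grip_width: 0.0608
grip_force: 25.0
```

That last row set applied the shift a second time, because shifts are relative to each call. It was harmless at this height, and I move back over the nest.

```bash
python3 - <<'E'
from h import *
p,r,s=cur(); print(p)
N=rk(55,15,0); print(N); delta([N[0],N[1],.30],down(86.65),p,r)
E
```

```text
[0.62826251 0.19410773 0.34585933]
[0.58438254 0.07876043 0.        ]
rot [-0.1, 0.1, -0.2] pos [-0.1178, -0.0365, 0.0462] rows 3.2
```

Call:
arm_command --delta_rot '[[0, 0, 0], [0, 0, 0], [0, 0, 0], [0, 0, 0], [0, 0, 0], [0, 0, 0], [0, 0, 0], [0, 0, 0]]' --delta_pos '[[-0.025, -0.008, 0], [-0.06, -0.018, 0], [-0.095, -0.028, 0], [-0.118, -0.037, 0.01], [-0.118, -0.037, 0.03], [-0.118, -0.037, 0.046], [-0.118, -0.037, 0.046], [-0.118, -0.037, 0.046]]' --gripper '[1, 1, 1, 1, 1, 1, 1, 1]'

```text
time: 21.65
position: [0.5832, 0.0783, 0.2996]
tool_rot: [0.728, 0.685, -0.002, -0.001]
ft_force: [0.2, -0.0, -2.2]
grip_width: 0.0612
grip_force: 25.0
```

```bash
python3 - <<'E'
from h import *
p,r,s=cur(); print(p)
N=rk(55,15,0); delta([N[0],N[1],.262],down(86.65),p,r)
E
```

```text
[0.58315253 0.07828002 0.29959435]
rot [-0.2, 0.1, -0.1] pos [0.0006, 0.0013, 0.0376] rows 0.9
```

Call:
arm_command --delta_rot '[[0, 0, 0], [0, 0, 0], [0, 0, 0], [0, 0, 0], [0, 0, 0], [0, 0, 0]]' --delta_pos '[[0, 0.001, 0.012], [0, 0.001, 0.024], [0, 0.001, 0.034], [0, 0.001, 0.038], [0, 0.001, 0.038], [0, 0.001, 0.038]]' --gripper '[1, 1, 1, 1, 1, 1]'

```text
time: 22.15
position: [0.5857, 0.0798, 0.2634]
tool_rot: [0.728, 0.686, 0.0, 0.001]
ft_force: [-0.1, -0.1, -2.0]
grip_width: 0.061
grip_force: 25.0
```

```bash
python3 - <<'E'
from h import *
from rig import viewer
p,r,s=cur(); print(p,s["ft_force"]); delta([*rk(55,15,0)[:2],.238],down(86.65),p,r)
a=viewer.camera("scene")["pixels"][140:290,280:450]; t=viewer.camera("top")["pixels"][140:280,230:370]
cv2.imwrite("pics/f.png",np.hstack([cv2.resize(a,(450,400),interpolation=cv2.INTER_CUBIC),cv2.resize(t,(350,400))]))
E
```

```text
[0.58567748 0.07979888 0.26335297] [-0.12183894 -0.05715504 -2.02851937]
rot [0.1, 0.0, -0.0] pos [-0.0011, -0.0013, 0.0254] rows 0.6
```

View pics/f.png

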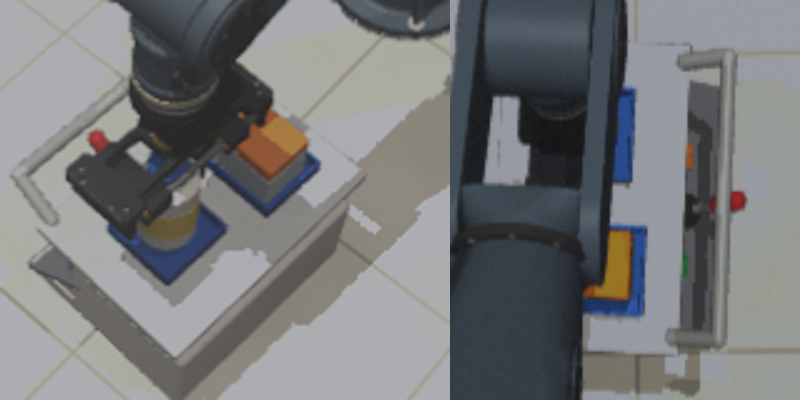

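The bottle at (170,220) hangs upright and centred over the square nest, and the tip box is in its own. I lower it gently.

Call:
arm_command --delta_rot '[[0, 0, 0], [0, 0, 0], [0, 0, 0], [0, 0, 0], [0, 0, 0], [0, 0, 0], [0, 0, 0], [0, 0, 0]]' --delta_pos '[[-0.001, -0.001, 0.005], [-0.001, -0.001, 0.01], [-0.001, -0.001, 0.015], [-0.001, -0.001, 0.019], [-0.001, -0.001, 0.021], [-0.001, -0.001, 0.023], [-0.001, -0.001, 0.023], [-0.001, -0.001, 0.023]]' --gripper '[1, 1, 1, 1, 1, 1, 1, 1]'

```text
time: 22.92
position: [0.5844, 0.0789, 0.2399]
tool_rot: [0.728, 0.686, 0.0, 0.0]
ft_force: [0.6, -0.3, -2.7]
grip_width: 0.0611
grip_force: 25.0
```

Call:
arm_command --delta_rot '[[0, 0, 0], [0, 0, 0], [0, 0, 0]]' --delta_pos '[[0, 0, 0.001], [0, 0, 0.002], [0, 0, 0.002]]' --gripper '[1, 1, 1]'

```text
time: 23.17
position: [0.5843, 0.0789, 0.2379]
tool_rot: [0.728, 0.686, 0.0, 0.0]
ft_force: [-0.4, 0.7, -2.9]
grip_width: 0.0612
grip_force: 25.0
```

Call:
arm_command --delta_rot '[[0, 0, 0], [0, 0, 0], [0, 0, 0]]' --delta_pos '[[0, 0, 0.001], [0, 0, 0.0015], [0, 0, 0.0015]]' --gripper '[1, 1, 1]'

```text
time: 23.42
position: [0.5843, 0.0791, 0.2378]
tool_rot: [0.728, 0.686, 0.0, 0.001]
ft_force: [-3.1, 0.5, 5.5]
grip_width: 0.0611
grip_force: 25.0
```

It is seated with light contact. I release and rise.

Call:
arm_command --delta_rot '[[0, 0, 0], [0, 0, 0], [0, 0, 0], [0, 0, 0], [0, 0, 0], [0, 0, 0], [0, 0, 0], [0, 0, 0], [0, 0, 0], [0, 0, 0], [0, 0, 0], [0, 0, 0]]' --delta_pos '[[0, 0, 0], [0, 0, 0], [0, 0, 0], [0, 0, 0], [0, 0, 0], [0, 0, 0], [0, 0, -0.01], [0, 0, -0.03], [0, 0, -0.06], [0, 0, -0.1], [0, 0, -0.14], [0, 0, -0.14]]' --gripper '[-1, -1, -1, -1, -1, -1, -1, -1, -1, -1, -1, -1]'

```text
time: 24.42
position: [0.5886, 0.0789, 0.3868]
tool_rot: [0.727, 0.686, 0.007, 0.007]
ft_force: [0.6, -0.4, 0.4]
grip_width: 0.0874
grip_force: 0.0
```

Call:
arm_command --delta_rot '[[0, 0, 0], [0, 0, 0], [0, 0, 0], [0, 0, 0], [0, 0, 0], [0, 0, 0], [0, 0, 0], [0, 0, 0], [0, 0, 0], [0, 0, 0]]' --delta_pos '[[0, 0, 0], [0.04, 0, 0], [0.08, 0, 0], [0.12, 0, 0], [0.16, 0, 0], [0.2, 0, 0], [0.22, 0, 0], [0.22, 0, 0], [0.22, 0, 0], [0.22, 0, 0]]' --gripper '[-1, -1, -1, -1, -1, -1, -1, -1, -1, -1]'

```text
time: 25.25
position: [0.5967, 0.2977, 0.3752]
tool_rot: [0.728, 0.686, -0.001, 0.0]
ft_force: [-0.9, -0.2, -0.2]
grip_width: 0.0869
grip_force: 0.0
```

```bash
python3 - <<'E'
from h import *
from rig import viewer
p,r,s=cur(); print(p,s["ft_force"],s["grip_width"])
S=viewer.camera("scene");t=viewer.camera("top")
for nm,c in (("scene",S),("top",t)):
    for col,lo,hi,z in (("cap",(100,110,50),(125,255,255),.296),("lid",(5,120,90),(22,255,255),.242)):
        for k in blobs(c["pixels"],lo,hi,40):
            b=onz(c,[cv2.minAreaRect(k)[0]],z)[0]; q=RR.inv().apply(b-O)*1000
            if abs(q[0])<140 and abs(q[1])<110: print(nm,col,cv2.contourArea(k),np.round(q[:2],1))
a=S["pixels"][140:290,280:450];t=t["pixels"][140:280,230:370]
cv2.imwrite("pics/g.png",np.hstack([cv2.resize(a,(450,400),interpolation=cv2.INTER_CUBIC),cv2.resize(t,(350,400))]))
E
```

```text
[0.59666065 0.29773445 0.37520458] [-0.92200055 -0.21645008 -0.20300295] 0.08689051968361661
scene cap 195.0 [96. 52.]
scene cap 141.0 [58.5 16. ]
scene cap 71.5 [ 4.7 68.2]
scene lid 678.5 [-64.4  17.9]
top cap 298.5 [-75.5   4.3]
top cap 361.5 [38.2  4.4]
top cap 185.0 [57.2 15.2]
top lid 886.0 [-67.7  15. ]
```

View pics/g.png

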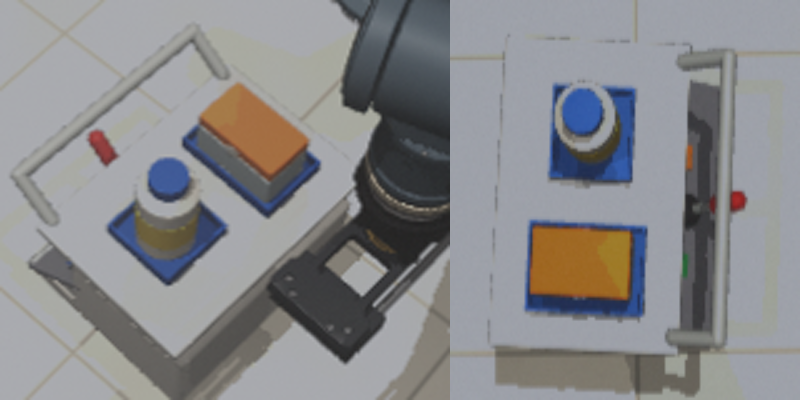

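The bottle cap is at (57,15) mm and the lid at (−68,15) mm in the rocker frame. Both are within about 3 mm of their nests, and the switch is centred.

```bash
python3 -c "
from rig import robot
print(robot.hand_in())"
```

```text
the job is handed in; nothing more can be done
None
```

The job is handed in with the rocker switched to off, the tip box in the oblong nest and the bottle upright in the square nest; both sat within about 3 mm of centre in the last pictures, but no verdict came back.

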